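Tap a carbon shaft to the centre of the runout tester and start it

ROBOT

A 6-joint arm with a two-finger parallel gripper is mounted at the origin on the work surface. World frame = base frame: x ahead of the robot, y to its left, z up, the work surface at z = 0. Lengths are in m, angles in rad, forces in N, time in s.
With the tool pointing down it reaches from about 0.4 to 0.825 m from the base axis. Payload 7 kg.
Tool frame: the origin (TCP) lies at the very end of the fingers, on their centre line; the grasp point (between the pads) lies 19 mm behind it; z points along the fingers, y is the direction in which the jaws open and shut (so a half turn about z gives the same grasp; the last joint's range is limited). The gripper opens to 88 mm and grips with 3 to 60 N. Pads are 19 mm wide; open, the fingers measure 130 mm over their backs; the gripper's body (78 mm by 193 mm) begins 47 mm behind the grasp point.
Start: joints at [1.444, 0.359, 0.012, 0, -1.224, -0.288], TCP at [0.272, 0.618, 0.227] pointing down, gripper open.
Joint ranges: [-3.07, 3.07], [-1.43, 2.12], [-1.02, 1.25], [-3.03, 1.67], [-3.05, -0], [-3.03, 3.03]. Speed limits (rad/s): [2.39, 2.39, 3.01, 3.14, 3.14, 3.14].

INTERFACE

Orientations are given as [roll, pitch, yaw] about the fixed x, y, z axes, in that order (R = Rz(yaw) Ry(pitch) Rx(roll)).
In Python, from station import arm gives the robot as it stands.
- The arm moves only by the shell command python3 -m inch 'ROWS' [FORCE]. ROWS is text: rows parted by semicolons, each of 7 numbers parted by spaces: the closure, from 0 (fully open) to 1 (shut), then the shift along the tool's x, y, z each as a share of 300 mm, from -1 to 1, then the turn, a rotation vector about the tool's x, y, z each as a share of 60 degrees, from -1 to 1. In form: grip tx ty tz rx ry rz; .... A call has 1 to 12 rows; each row is the pose to reach, as a shift and turn from the pose commanded when the call began, along the tool's axes at that moment; what a row does not reach only later rows make up. A row lasts 1/10 s, in which the tool goes at most 50 mm and 8.59 degrees, less where a joint would pass 70% of its speed; a pose out of reach is approached as far as the arm can. A call with a number of a shift or a turn outside -1 to 1 is refused whole. A call with a gripper value outside its range is refused whole. The fingers move at their own pace and stop on an object; FORCE is the grip in N (left out, the last holds). Time passes only in rows, so rows that repeat a pose let the fingers close. It gives the time, the measured TCP pose, the force and the opening at its end, in the units of the state.
- arm.get_state(): the state, without advancing time (a new reading comes with each control period).
- arm.grab_frame(name): name is "scene" or "top" or "wrist"; returns a dict with "img" (480x640x3 uint8, red, green, blue), "range_z" (480x640 float32, m along the optical axis (not along the pixel's ray), 0 where there is no reading), "fx", "fy", "cx", "cy" (pixels), "extrinsics" (4x4, takes a point from world to camera coordinates); the wrist camera has in their place "tool_from_camera" (4x4, takes a point from camera to tool coordinates, whose origin is the TCP and whose axes are the flange's). Camera axes: x right, y up, looking along -z (the intrinsics and any distortion apply to the point x, -y, -z); pixel columns grow to the right and rows downward; lengths in m; the calibration is good to about 2 mm. A picture is of the moment at which its call begins: read the wrist's pose just before it.
- arm.job_done(): hands the job in, once; it reports no verdict.
The state is a dict: "t": time; "q": joint angles; "qd": joint speeds; "joint_efforts": joint torques, N m; "eef_pos": TCP position; "ee_rot": TCP orientation; "force": force on the tool from outside, world axes, zero at the start; "moment": the same for the moment, N m; "width": finger opening in m.
Only numpy, scipy, OpenCV 4.12 (cv2) and the standard library are available. Lean on these libraries where they do the work, as an engineer would, in place of code of your own. Each camera call takes 0.05 s, during which the arm holds its last target.

TASK

The carbon shaft stands off-centre on the round platter of the runout tester: with light fingertip taps low on its sides, nudge it over until its foot stands wholly inside the platter's inner engraved ring, always keeping it standing on the platter - it rocks and topples easily, and must not be pinched or lifted. Once it stands there on its own, press the green start button down with a fingertip and let it go. Leave the red stop button and the other things on the bench alone.

Things in the scene. Friction and masses are not known exactly. Their poses are not given: they have to be found in the camera images.
- shaft: loose upright shaft to centre, 70-120 g: black carbon tube (diameter 24) between aluminium collars of diameter 30 mm; foot collar 10 high, top collar 16 high with blue band, 60 mm high in all. Origin: centre of foot underside, z up its axis. Friction about 0.6, top-heavy (centre of mass 33 mm up): pushed above about 25 mm it tips, pushed slowly at the foot it slides and stops with the push
- platter_center (a point): centre of the platter's top face, on the rotary axis, 62 mm above the bench. Fixed flat dark disc, diameter 90, no lip. Light engraved rings: the inner has an inside diameter of 40 mm, the outer of 70; the 30 mm foot is wholly inside the inner ring when its centre is within 5 mm of this point. A red index mark at the rim lies along this frame's x (any direction)
- tester: fixed runout tester: base plate 270 x 134 mm, black housing 122 square, 50 high. Origin: on the rotary axis at bench level; x away from the control panel, towards the blue laser gauge (its face at x = 107, 52 wide, 62 to 102 mm high). Motor on the y side: x 9 to 51, y 61 to 105, 54 mm high. Grey control panel: x -127 to -65, 40 mm high
- start_top (a point): top centre of the green start button's cap (diameter 22 mm, in a 38 mm dark collar), 52 mm above the bench when up, at x = -98, y = 36 mm in the tester's frame. It is pressed straight down
- start (a joint): travel of the green start button: 0 up, 0.006 m fully down; a spring needs about 1.2 N at first and 4 N fully down; counts as pressed beyond 0.004; springs back when released
- stop_top (a point): top centre of the red stop button's cap, same size and height as the green one, at x = -98, y = -36 mm in the tester's frame; to be left alone
- stop (a joint): travel of the red stop button, 0 up, 0.006 m fully down; must not be pressed
- spare_shaft: bystander: a second shaft like the first, standing on the bench on the -y side of the tester; origin at the centre of its underside
- setting_ring: bystander: steel ring gauge, diameter 48, 18 mm high, lying on the bench on the +y side of the tester; origin at the centre of its underside
- tape_roll: bystander: roll of copper tape, diameter 72, 20 mm high, lying flat on the bench on the -y side of the tester; origin at the centre of its underside
- screwdriver: bystander: screwdriver 150 mm long lying on the bench on the +y side, beyond the tester's motor; origin at its middle
- chassis: bystander: black model car chassis with four wheels, 280 by 140 mm, 54 mm high, on the left; origin under its centre, x along its length
- car_shell: bystander: black carbon model car body, 230 by 115 mm, 53 mm high, on the right; origin under its centre, x along its length
- carbon_panel: bystander: flat black carbon panel 150 by 190 mm, 5 mm thick, with terminals 10 mm high and copper tabs, near right; origin under its centre
Not all that is in view belongs to the job. Leave any pink, turquoise or yellow look-alike of the shaft alone.

How it is judged:
On the way, in this order (a step that is already met when the one before it is completed fails the run):
1. the shaft stands upright on its own with its foot inside the inner ring (within 5 mm of the centre), untouched by the robot, for half a second (horizontal distance between shaft and platter_center below 0.005 m and angle between shaft's own z axis and vertical below 0.03 rad and contact force between each of the arm, the fingers and shaft below 0.02 N and linear speed of shaft below 0.01 m/s), for 0.5 s.
2. the green start button is pressed down (value of joint start above 0.004 m), for 0.05 s.
At the end, for the whole second after the job is handed in: The shaft stands upright and at rest on the platter with its axis within 5 mm of the platter's centre (foot wholly inside the inner ring); the start button has been pressed after that and is up again (horizontal distance between shaft and platter_center below 0.005 m and z of shaft in the frame of platter_center between -0.002 and 0.002 m and angle between shaft's own z axis and vertical below 0.03 rad and linear speed of shaft below 0.01 m/s and value of joint each of start, stop below 0.001 m); the robot touches nothing.
It fails at once if the shaft is tipped by more than 0.25 rad (about 14 degrees), lifted more than 6 mm off the platter, or pushed off it (angle between shaft's own z axis and vertical above 0.25 rad or z of shaft in the frame of platter_center above 0.006 m or z of shaft in the frame of platter_center below -0.005 m).
It fails at once if the shaft is pinched or struck hard (more than 5 N) (contact force between any of the fingers, the arm and shaft above 5 N).
It fails at once if the start button is pressed before the shaft is inside the inner ring (value of joint start above 0.003 m and horizontal distance between shaft and platter_center above 0.0055 m).
It fails at once if the red stop button is pressed (value of joint stop above 0.002 m).
It fails at once if another thing on the bench is disturbed (moved more than 10 mm) (distance of any of spare_shaft, setting_ring, tape_roll, screwdriver, chassis, car_shell, carbon_panel from where it was at the start of the episode above 0.01 m).
It also fails if it takes over 58 s, if anything falls off the work surface, if the arm or the gripper's body presses on something with over 40 N, if the wrist force passes 120 N, or if a joint passes its speed limit or range.

## Working session

There is one attempt and no reset: what is moved stays moved. The work goes in short steps, Python scripts to look and compute and a shell command to move; the robot and the scene stay as the last step left them, time stands still between calls to the robot, and variables do not carry over. Pictures are saved under pics/ and viewed, and the job is handed in when it is done.

```bash
ls; mkdir -p pics; python3 - <<'E'
from station import arm
import cv2,numpy as np
s=arm.get_state();print(s)
for n in ["scene","top"]:
    f=arm.grab_frame(n);cv2.imwrite(f"pics/{n}0.png",f["img"][:,:,::-1]);print(n,f["fx"],f["fy"],f["cx"],f["cy"],np.round(f["extrinsics"],4).tolist(),[k for k in f])
    np.savez(f"{n}0.npz",**{k:v for k,v in f.items() if not isinstance(v,str)})
E
```

```text
pics
{'t': 0.0, 'q': array([ 1.44411973e+00,  3.59386222e-01,  1.10800700e-02, -3.48964321e-04,
       -1.22409895e+00, -2.88113777e-01]), 'qd': array([ 0.00017065, -0.00143495,  0.0028887 ,  0.00109362, -0.00121897,
       -0.00201227]), 'joint_efforts': array([ 4.60474203e-04, -5.82712519e+01,  2.93043101e+01,  6.99726105e+00,
        6.83893843e-03, -1.48835288e-04]), 'eef_pos': array([0.27184458, 0.61731545, 0.22563256]), 'ee_rot': array([ 3.13995697e+00, -1.42640806e-04, -4.14909096e-01]), 'force': array([ 0.63511883,  0.59291244, -0.31333485]), 'moment': array([0.00165984, 0.0070624 , 0.01261672]), 'width': 0.0876039707584325}
scene 619.9358499308614 619.9358499308614 314.2713114643256 248.56806404667975 [[0.5872, 0.8093, -0.0155, -0.3358], [-0.4837, 0.3661, 0.795, 0.1729], [0.6491, -0.4593, 0.6064, -1.7093], [0.0, 0.0, 0.0, 1.0]] ['img', 'range_z', 'fx', 'fy', 'cx', 'cy', 'extrinsics']
top 605.4478744532996 605.4478744532996 315.80422593160444 244.23259654129828 [[0.0277, -0.9996, 0.0015, 0.0246], [0.9797, 0.0274, 0.1987, -0.5547], [-0.1987, -0.0041, 0.9801, -1.561], [0.0, 0.0, 0.0, 1.0]] ['img', 'range_z', 'fx', 'fy', 'cx', 'cy', 'extrinsics']
```

View pics/scene0.png

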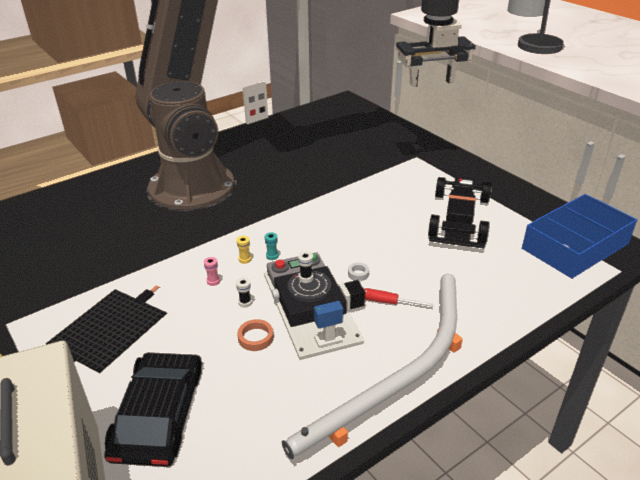

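View pics/top0.png

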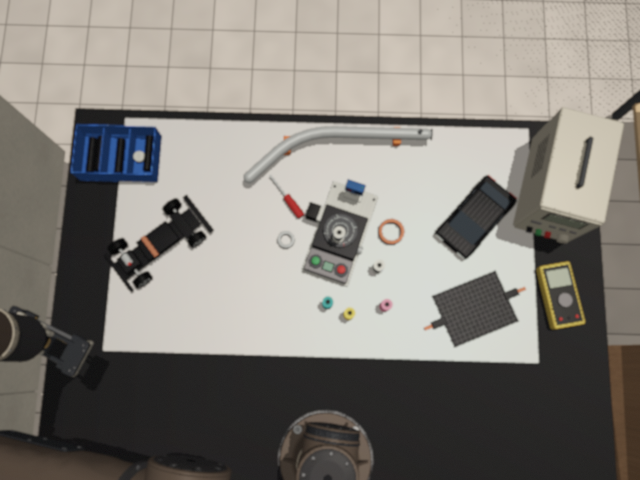

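The scene view shows the tester around (310,290) with the shaft on the platter at about (306,268). The top view shows the platter at about (340,232), green at (316,261) and red at (341,269). I'll zoom in next.

```bash
python3 - <<'E'
import cv2
a=cv2.imread("pics/top0.png")[165:315,270:420];b=cv2.imread("pics/scene0.png")[220:360,220:380]
cv2.imwrite("pics/topz.png",cv2.resize(a,(600,600),interpolation=cv2.INTER_CUBIC));cv2.imwrite("pics/scenez.png",cv2.resize(b,(640,560),interpolation=cv2.INTER_CUBIC))
E
```

```text
(no output)
```

View pics/topz.png

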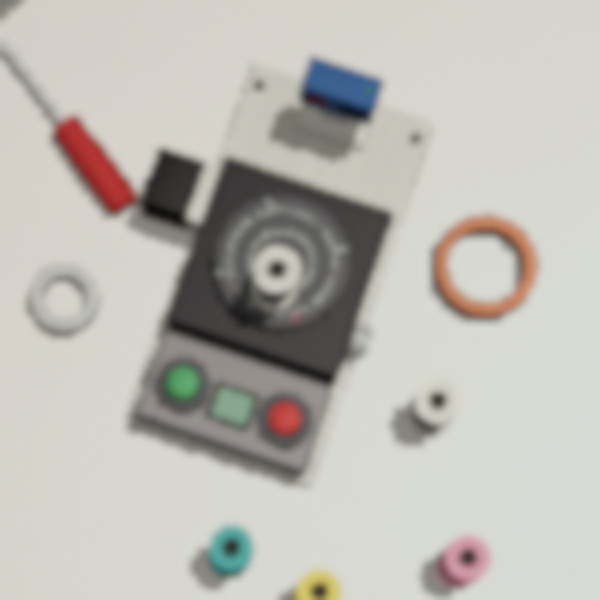

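View pics/scenez.png

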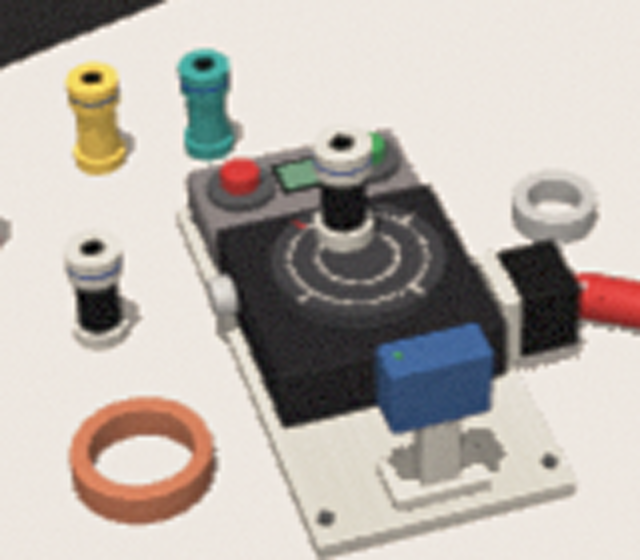

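```bash
cat > h.py <<'E'
import numpy as np,cv2
from scipy.spatial.transform import Rotation as R
def ray_fixed(f,u,v,z):
    E=np.asarray(f["extrinsics"]);d=np.array([(u-f["cx"])/f["fx"],-(v-f["cy"])/f["fy"],-1.]);
    C=-E[:3,:3].T@E[:3,3];D=E[:3,:3].T@d;return C+D*(z-C[2])/D[2]
def T_tool(s):
    T=np.eye(4);T[:3,:3]=R.from_euler('xyz',s["ee_rot"]).as_matrix();T[:3,3]=s["eef_pos"];return T
def ray_wrist(f,T,u,v,z):
    M=T@np.asarray(f["tool_from_camera"]);d=np.array([(u-f["cx"])/f["fx"],-(v-f["cy"])/f["fy"],-1.])
    C=M[:3,3];D=M[:3,:3]@d;return C+D*(z-C[2])/D[2]
def proj_wrist(f,T,P):
    M=np.linalg.inv(T@np.asarray(f["tool_from_camera"]));p=M[:3,:3]@np.asarray(P)+M[:3,3]
    return f["cx"]-f["fx"]*p[0]/p[2], f["cy"]+f["fy"]*p[1]/p[2]
E
python3 - <<'E'
from h import *
f=np.load("top0.npz");z=lambda u,v:(270+u/4,165+v/4)
for n,p,h in [("ringc",(283,262),.062),("shafttop",(277,268),.122),("green",(182,381),.052),("red",(286,418),.052),("spare",(436,405),.06),("laserL",(307,65),.1),("laserR",(381,85),.1)]:
    print(n,np.round(ray_fixed(f,*z(*p),h),4))
g=np.load("scene0.npz");z=lambda u,v:(220+u/4,220+v/4)
for n,p,h in [("ringc",(358,258),.062),("foot front bottom",(343,250),.062),("shafttop",(343,143),.122),("red",(240,177),.052)]:
    print(n,np.round(ray_fixed(g,*z(*p),h),4))
E
```

```text
ringc [ 0.5918 -0.0256  0.062 ]
shafttop [ 0.5741 -0.0195  0.122 ]
green [0.5111 0.0397 0.052 ]
red [ 0.4881 -0.03    0.052 ]
spare [ 0.4983 -0.1286  0.06  ]
laserL [ 0.7175 -0.0374  0.1   ]
laserR [ 0.705  -0.0866  0.1   ]
ringc [ 0.5926 -0.026   0.062 ]
foot front bottom [ 0.5828 -0.0285  0.062 ]
shafttop [ 0.5731 -0.0198  0.122 ]
red [ 0.4897 -0.0313  0.052 ]
```

```bash
python3 -m inch '0.86 0.85 0.77 0 0 0 -0.09;0.86 0.85 0.77 0 0 0 -0.09;0.86 0.85 0.77 0 0 0 -0.09;0.86 0.85 0.77 0 0 0 -0.09;0.86 0.85 0.77 0 0 0 -0.09;0.86 0.85 0.77 0 0 0 -0.09;0.86 0.85 0.77 0 0 0 -0.09;0.86 0.85 0.77 0 0 0 -0.09' 5; python3 -m inch '0.86 0.85 0.77 0 0 0 0;0.86 0.85 0.77 0 0 0 0;0.86 0.85 0.77 0 0 0 0;0.86 0.85 0.77 0 0 0 0;0.86 0.85 0.77 0 0 0 0;0.86 0.85 0.77 0 0 0 0;0.86 0.85 0.77 0 0 0 0;0.86 0.85 0.77 0 0 0 0;0.86 0.85 0.77 0 0 0 0'
python3 - <<'E'
from station import arm
import cv2,numpy as np,pickle
s=arm.get_state();f=arm.grab_frame("wrist");cv2.imwrite("pics/w1.png",f["img"][:,:,::-1]);pickle.dump((s,f),open("w1.pkl","wb"))
print(s["t"],s["eef_pos"],s["ee_rot"],s["width"],s["force"],f["fx"],f["cx"],f["cy"],np.round(f["tool_from_camera"],4).tolist(),list(f))
E
```

```text
t: 0.9
eef_pos: [0.4131, 0.2993, 0.2266]
ee_rot: [3.141, 0.0, -0.324]
force: [-0.4, -0.1, 0.7]
width: 0.0292
t: 1.8
eef_pos: [0.5816, 0.0031, 0.2257]
ee_rot: [3.141, 0.001, -0.323]
force: [-1.2, -0.2, -0.3]
width: 0.0122
1.8 [0.58156364 0.00305874 0.2256731 ] [ 3.14087701e+00  1.34441941e-03 -3.23112820e-01] 0.01217657604334742 [-1.1795509  -0.24718067 -0.25649737] 397.5330494478562 324.69385228428246 242.58019345758262 [[0.0005, 0.957, 0.2901, 0.0785], [1.0, -0.0007, 0.0006, -0.0002], [0.0008, 0.2901, -0.957, -0.1578], [0.0, 0.0, 0.0, 1.0]] ['img', 'range_z', 'fx', 'fy', 'cx', 'cy', 'tool_from_camera']
```

View pics/w1.png

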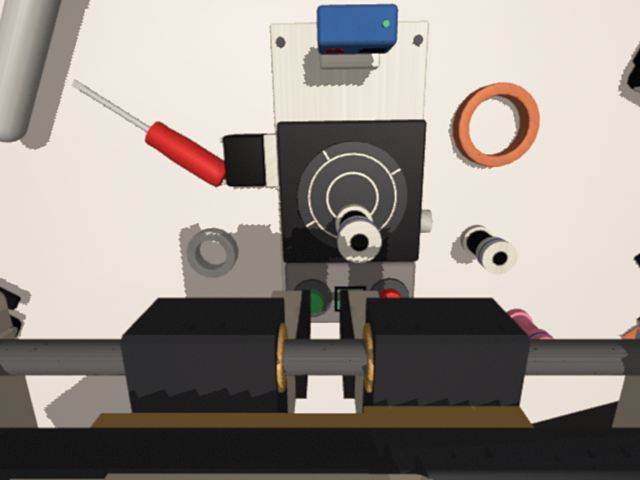

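The wrist view shows the platter rings centred near (352,196), the shaft top at (360,241), the foot just below the ring centre, and the fingers at (300,340) and (350,340).

```bash
cat > meas.py <<'E'
from h import *
def meas(s,f,show=None):
    T=T_tool(s);img=f["img"];hsv=cv2.cvtColor(img,cv2.COLOR_RGB2HSV)
    # ring: bright pixels whose plane point is at r 32..38 of the guess (outer ring) -> iterate circle fit in world plane
    g=img.max(2);c=np.array([0.592,-0.0257])
    vs,us=np.nonzero(g>110)
    P=np.array([ray_wrist(f,T,u,v,.062)[:2] for u,v in zip(us,vs) ])
    for it in range(5):
        d=P-c;r=np.hypot(*d.T);m=(r>.0325)&(r<.0385)
        A=np.c_[2*P[m],np.ones(m.sum())];x=np.linalg.lstsq(A,(P[m]**2).sum(1),rcond=None)[0]
        c=x[:2];rad=np.sqrt(x[2]+c@c)
    return T,c,rad,m.sum()
E
python3 - <<'E'
import pickle;from meas import *
s,f=pickle.load(open("w1.pkl","rb"));T,c,rad,n=meas(s,f);print("center",c,rad,n)
u,v=proj_wrist(f,T,[*c,.062]);print(u,v)
im=f["img"][150:290,270:430,::-1];cv2.imwrite("pics/w1z.png",cv2.resize(im,None,fx=4.5,fy=4.0,interpolation=cv2.INTER_CUBIC) if 0 else cv2.resize(im,(640,560),interpolation=cv2.INTER_CUBIC))
E
```

```text
center [ 0.5926227  -0.02379086] 0.03544429579634796 881
351.9214649493783 197.82199381273514
```

View pics/w1z.png

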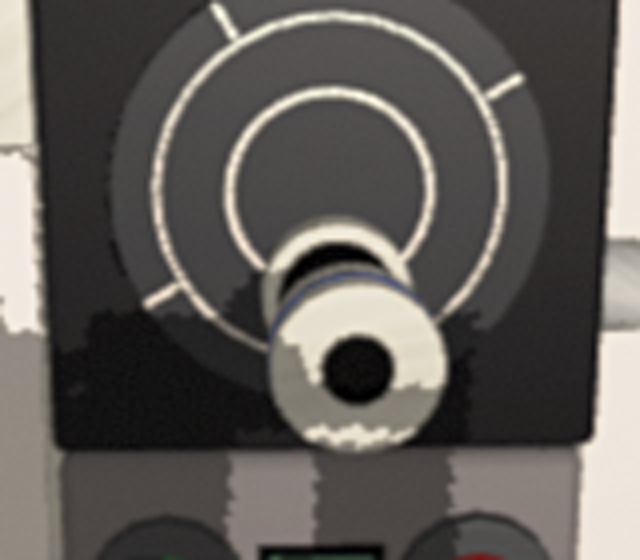

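```bash
python3 - <<'E'
import pickle;from meas import *
s,f=pickle.load(open("w1.pkl","rb"));T,c,rad,n=meas(s,f)
Z=lambda u,v:(270+u/4,150+v/4)
top=ray_wrist(f,T,*Z(358,366),.122);fl=ray_wrist(f,T,*Z(262,290),.067);fr=ray_wrist(f,T,*Z(410,290),.067);fb=ray_wrist(f,T,*Z(337,222),.072)
print("top",top,"footL/R",fl,fr,(fl+fr)/2,"far edge",fb)
X=T[:2,0];Y=T[:2,1]
for n,p in [("top",top),("footmid",(fl+fr)/2),("faredge",fb)]: print(n,"rel ring in tool xy mm",1e3*X@(p[:2]-c),1e3*Y@(p[:2]-c))
print("ring rel TCP", 1e3*X@(c-T[:2,3]),1e3*Y@(c-T[:2,3]), np.degrees(np.arctan2(X[1],X[0])))
for n,p in [("L",(45,440)),("R",(590,440))]: print(ray_wrist(f,T,*Z(*p),.05))
a=ray_wrist(f,T,*Z(45,440),.05);b=ray_wrist(f,T,*Z(590,440),.05);d=(a-b);print("tester y angle",np.degrees(np.arctan2(d[1],d[0]))-90)
for n,u,v in [("fingerL",300,400),("fingerR",348,400)]: print(n)
# where fingertips project
for y in (-.0061,.0061):
  for x in (-.01,.01):
    u,v=proj_wrist(f,T,(T@np.array([x,y,0,1]))[:3]);print(x,y,u,v)
E
```

```text
top [ 0.57391543 -0.01928795  0.122     ] footL/R [ 0.57836935 -0.00490716  0.067     ] [ 0.56876011 -0.03365452  0.067     ] [ 0.57356473 -0.01928084  0.067     ] far edge [ 0.58811742 -0.02364029  0.072     ]
top rel ring in tool xy mm -19.1689500741362 1.6700180563978186
footmid rel ring in tool xy mm -19.50375762944298 1.7746327208676893
faredge rel ring in tool xy mm -4.319943244410915 1.2877351000206663
ring rel TCP 19.01203924746039 21.948712605479564 -18.513000896214688
[0.55684698 0.0523184  0.05      ]
[ 0.51847478 -0.06248065  0.05      ]
tester y angle -18.482484279945737
fingerL
fingerR
-0.01 -0.0061 311.56427947105897 330.0694502206851
0.01 -0.0061 311.14165029078725 288.504104041852
-0.01 0.0061 339.0211189559428 330.0927932403058
0.01 0.0061 339.53114263205003 288.5263907046834
```

```bash
python3 -m inch '0.86 -0.12 0.079 0 0 0.15 0;0.86 -0.12 0.079 0 0 0.15 0;0.86 -0.12 0.079 0.15 0 0.15 0;0.86 -0.12 0.079 0.3 0 0.15 0;0.86 -0.12 0.079 0.4 0 0.15 0;0.86 -0.12 0.079 0.45 0 0.15 0;0.86 -0.12 0.079 0.45 0 0.15 0;0.86 -0.12 0.079 0.45 0 0.15 0'
cat > look.py <<'E'
import sys,pickle;from station import arm;from meas import *
def look(n):
    s=arm.get_state();f=arm.grab_frame("wrist");pickle.dump((s,f),open(n+".pkl","wb"))
    cv2.imwrite("pics/"+n+".png",f["img"][:,:,::-1])
    T=T_tool(s);C=np.array([.59262,-.02379]);a=np.radians(-18.5);X=np.array([np.cos(a),np.sin(a)]);Y=np.array([np.sin(a),-np.cos(a)])
    d=s["eef_pos"][:2]-C;print(s["t"],"tcp rel ring (x, toolY, z) mm",np.round(1e3*np.array([X@d,Y@d,s["eef_pos"][2]]),2),s["ee_rot"],s["width"],s["force"])
    return s,f,T
if __name__=="__main__": look(sys.argv[1])
E
python3 look.py w2
```

```text
t: 2.65
eef_pos: [0.5401, -0.0061, 0.0922]
ee_rot: [-3.141, -0.157, -0.319]
force: [-0.1, -0.2, 1.0]
width: 0.0124
2.65 tcp rel ring (x, toolY, z) mm [-55.43  -0.14  92.2 ] [-3.14149096 -0.1574822  -0.31859997] 0.012390829007684968 [-0.06870967 -0.1598882   1.00857761]
```

View pics/w2.png

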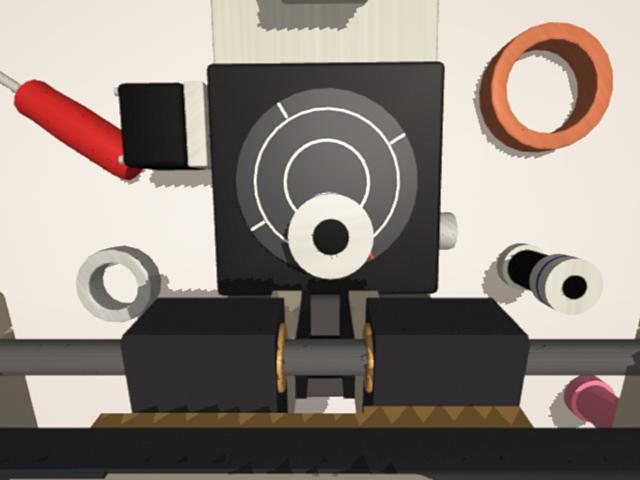

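The shaft top is at (330,236) directly above the inner ring's lower edge. The fingers are below it at (285,300) and (365,300), and the red index mark is at (372,257).

```bash
cat >> meas.py <<'E'
def shaft_top(s,f,T,guess):
    # bright disc of the collar top around guess; hole is dark: fit circle to hole + outer
    u0,v0=map(int,guess);g=cv2.cvtColor(f["img"],cv2.COLOR_RGB2GRAY)
    m=(g<70).astype(np.uint8);n,l,st,ce=cv2.connectedComponentsWithStats(m)
    k=l[v0,u0];return ce[k],st[k]
E
python3 - <<'E'
import pickle;from meas import *
a=np.radians(-18.5);X=np.array([np.cos(a),np.sin(a)]);Y=np.array([np.sin(a),-np.cos(a)])
for n,g in (("w1",(360,241)),("w2",(330,236))):
    s,f=pickle.load(open(n+".pkl","rb"));T,c,rad,k=meas(s,f)
    ce,st=shaft_top(s,f,T,g);p=ray_wrist(f,T,*ce,.122)
    d=p[:2]-c;e=s["eef_pos"][:2]-c
    print(n,c,rad,k,ce,st,"shaft rel",1e3*X@d,1e3*Y@d,"tcp rel",1e3*X@e,1e3*Y@e)
E
```

```text
w1 [ 0.5926227  -0.02379086] 0.03544429579634796 881 [358.96069869 242.34934498] [351 234  17  17 229] shaft rel -19.77898974861637 1.310872026929257 tcp rel -19.00707559449468 -21.953013365014172
w2 [ 0.59247402 -0.02413784] 0.03562716267297002 3403 [330.36842105 236.60315789] [313 220  35  35 950] shaft rel -19.656598132337773 1.0351525484588373 tcp rel -55.403188609309 -0.516368708257475
```

```bash
python3 -m inch '0.86 -0.006 0.005 0.04 0 0 0;0.86 -0.013 0.005 0.083 0 0 0;0.86 -0.013 0.005 0.083 0 0 0;0.86 -0.013 0.005 0.083 0 0 0;0.86 -0.013 0.005 0.083 0 0 0'
python3 look.py w3
```

```text
t: 3.2
eef_pos: [0.5403, -0.0082, 0.0676]
ee_rot: [-3.14, -0.159, -0.32]
force: [0.6, -0.0, 0.5]
width: 0.0121
3.2 tcp rel ring (x, toolY, z) mm [-54.55   1.8   67.63] [-3.14035117 -0.15869883 -0.32036202] 0.012116188407055146 [ 0.59866257 -0.03543586  0.51781197]
```

View pics/w3.png

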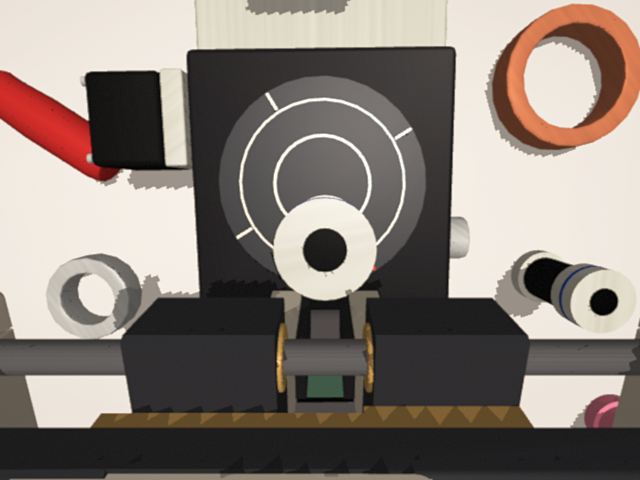

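The shaft top hole is at (325,249) and is lined up with the gap between the fingers. I'll start a slow first push.

```bash
python3 -m inch '0.86 0.013 0 0.002 0 0 0;0.86 0.026 0 0.0042 0 0 0;0.86 0.0297 0 0.0047 0 0 0;0.86 0.033 0 0.0052 0 0 0;0.86 0.0363 0 0.0057 0 0 0;0.86 0.0396 0 0.0062 0 0 0;0.86 0.0429 0 0.0068 0 0 0;0.86 0.0462 0 0.0073 0 0 0;0.86 0.0495 0 0.0078 0 0 0;0.86 0.0528 0 0.0083 0 0 0;0.86 0.0528 0 0.0083 0 0 0'
python3 look.py w4; cat > m.py <<'E'
import pickle,sys;from meas import *
a=np.radians(-18.5);X=np.array([np.cos(a),np.sin(a)]);Y=np.array([np.sin(a),-np.cos(a)])
s,f=pickle.load(open(sys.argv[1]+".pkl","rb"));T,c,rad,k=meas(s,f)
ce,st=shaft_top(s,f,T,(float(sys.argv[2]),float(sys.argv[3])));p=ray_wrist(f,T,*ce,.122)
c0=np.array([.59255,-.02396]);d=p[:2]-c0;e=s["eef_pos"][:2]-c0
print(c,rad,k,ce,st,"shaft rel",1e3*X@d,1e3*Y@d,"tcp rel",1e3*X@e,1e3*Y@e)
E
python3 m.py w3 325 249;python3 m.py w4 325 240
```

```text
t: 4.35
eef_pos: [0.5548, -0.0137, 0.0664]
ee_rot: [3.142, -0.157, -0.321]
force: [0.2, -0.7, 0.2]
width: 0.0124
4.35 tcp rel ring (x, toolY, z) mm [-39.09   2.42  66.36] [ 3.14158848 -0.15706079 -0.32062073] 0.01238614184653295 [ 0.15000951 -0.69529193  0.22938657]
[ 0.59262345 -0.02427984] 0.03560387057040174 4134 [324.50282087 249.72778561] [ 304  229   42   42 1418] shaft rel -19.696394462139345 1.2701476686440587 tcp rel -54.538741030181384 1.6199045965574805
[ 0.59286634 -0.02420631] 0.035538343941641 3638 [319.68453284 198.05262662] [     0      0    640    480 201666] shaft rel 10.774250944667463 0.44206941440761416 tcp rel -39.073719977212676 2.2372966316273275
```

View pics/w4.png

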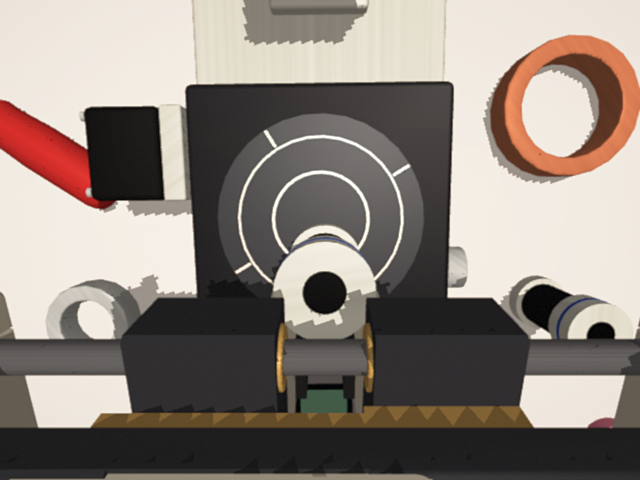

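```bash
python3 - <<'E'
import pickle;from meas import *
a=np.radians(-18.5);X=np.array([np.cos(a),np.sin(a)]);Y=np.array([np.sin(a),-np.cos(a)]);c0=np.array([.59255,-.02396])
s,f=pickle.load(open("w4.pkl","rb"));T=T_tool(s)
for uv in [(325,292)]:
    p=ray_wrist(f,T,*uv,.122);d=p[:2]-c0;print(1e3*X@d,1e3*Y@d)
p=ray_wrist(f,T,323,224,.072);d=p[:2]-c0;print("far foot edge",1e3*X@d)
rz=f["range_z"];M=np.asarray(f["tool_from_camera"])
for u,v in [(205,305),(205,335),(320,345),(345,380),(325,318),(325,255)]:
    z=rz[v,u];q=M@np.array([(u-f["cx"])/f["fx"]*z,-(v-f["cy"])/f["fy"]*z,-z,1]);print((u,v),z,np.round(q[:3],4),np.round((T@q)[:3],4))
E
```

```text
-16.366539138225825 2.0152605928372833
far foot edge -1.087948979313945
(205, 305) 0.090474196 [ 0.0385 -0.0275 -0.0754] [0.5884 0.0041 0.1468]
(205, 335) 0.07694804 [ 0.0389 -0.0234 -0.0894] [0.5854 0.0008 0.1607]
(320, 345) 0.08823028 [ 0.031  -0.0013 -0.08  ] [ 0.5724 -0.0182  0.1502]
(345, 380) 0.13051823 [-0.0026  0.0064 -0.046 ] [ 0.5435 -0.0167  0.1114]
(325, 318) 0.117089525 [ 0.0232 -0.0002 -0.0522] [ 0.5688 -0.0182  0.1215]
(325, 255) 0.11457323 [ 0.0417 -0.0002 -0.0492] [ 0.5867 -0.0241  0.1215]
```

```bash
python3 -m inch '0.86 0.0033 -0.0004 0.0005 0 0 0;0.86 0.0066 -0.0008 0.001 0 0 0;0.86 0.0099 -0.0012 0.0015 0 0 0;0.86 0.0132 -0.0016 0.002 0 0 0;0.86 0.0165 -0.002 0.0026 0 0 0;0.86 0.0198 -0.0025 0.0031 0 0 0;0.86 0.0231 -0.0029 0.0036 0 0 0;0.86 0.0264 -0.0033 0.0042 0 0 0;0.86 0.0297 -0.0037 0.0047 0 0 0;0.86 0.033 -0.0041 0.0052 0 0 0;0.86 0.033 -0.0041 0.0052 0 0 0'
python3 look.py w5
```

```text
t: 5.5
eef_pos: [0.5648, -0.0156, 0.0664]
ee_rot: [-3.141, -0.157, -0.321]
force: [-0.7, -1.2, -0.5]
width: 0.0123
5.5 tcp rel ring (x, toolY, z) mm [-28.99   1.11  66.41] [-3.14149028 -0.15720507 -0.32062066] 0.012314245383661717 [-0.74244828 -1.24955728 -0.48677632]
```

View pics/w5.png

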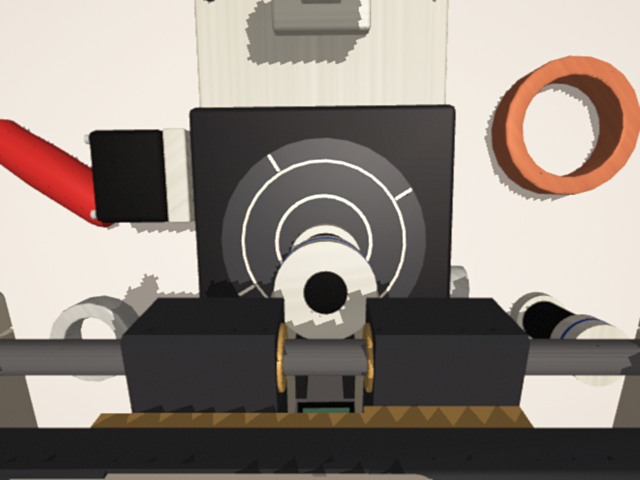

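The hole at (326,292) hasn't moved relative to the hand, so the shaft is following the push. It's now about 6.3 mm short.

```bash
python3 -m inch '0.86 0.0033 -0.0006 0.0005 0 0 0;0.86 0.0066 -0.0012 0.001 0 0 0;0.86 0.0099 -0.0018 0.0015 0 0 0;0.86 0.0132 -0.0024 0.002 0 0 0;0.86 0.0165 -0.003 0.0026 0 0 0;0.86 0.0198 -0.0036 0.0031 0 0 0;0.86 0.0205 -0.0036 0.0033 0 0 0;0.86 0.0205 -0.0036 0.0033 0 0 0'
python3 look.py w6
python3 -m inch '0.86 -0.003 0 -0.0005 0 0 0;0.86 -0.01 0 -0.0016 0 0 0;0.86 -0.03 0 -0.0047 0 0 0;0.86 -0.066 0 -0.01 0 0 0;0.86 -0.1 0 -0.016 0 0 0;0.86 -0.1 0 -0.016 0 0 0'
python3 look.py w7
```

```text
t: 6.35
eef_pos: [0.5709, -0.0166, 0.0663]
ee_rot: [-3.142, -0.157, -0.321]
force: [-0.4, 0.4, -0.6]
width: 0.0123
6.35 tcp rel ring (x, toolY, z) mm [-22.87   0.08  66.35] [-3.14157432 -0.15710501 -0.32057471] 0.012347517491427918 [-0.35435817  0.39658996 -0.59175254]
t: 7.0
eef_pos: [0.5402, -0.0069, 0.0664]
ee_rot: [3.141, -0.156, -0.32]
force: [-0.2, -0.3, -0.2]
width: 0.0117
7.0 tcp rel ring (x, toolY, z) mm [-55.11   0.65  66.41] [ 3.14125155 -0.15645484 -0.31999113] 0.011668592611751589 [-0.23099265 -0.28557068 -0.15607543]
```

View pics/w7.png

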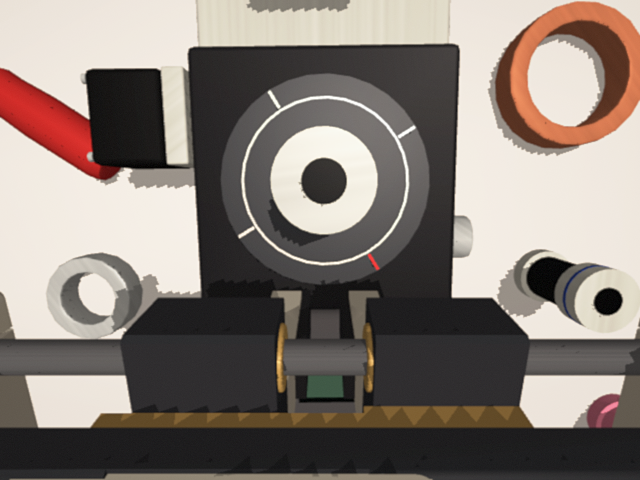

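```bash
python3 m.py w7 324 181
python3 -m inch '0.86 0.02 0 -0.13 0 0 0;0.86 0.042 0 -0.26 0 0 0;0.86 0.063 0 -0.395 0 0 0;0.86 0.063 0 -0.395 0 0 0;0.86 0.063 0 -0.395 0 0 0;0.86 0.063 0 -0.395 0 0 0'
python3 look.py w8; python3 - <<'E'
from station import arm
import cv2,pickle
f=arm.grab_frame("scene");pickle.dump(f,open("s1.pkl","wb"));b=f["img"][220:360,220:380,::-1];cv2.imwrite("pics/s1z.png",cv2.resize(b,(640,560),interpolation=cv2.INTER_CUBIC))
E
```

```text
[ 0.59275245 -0.0243373 ] 0.035581931618030395 3602 [323.4869961  180.65864759] [ 302  159   44   44 1538] shaft rel -0.37505542211697945 -0.3219731432294638 tcp rel -55.09534825456781 0.46541063322728643
t: 7.65
eef_pos: [0.5416, -0.0072, 0.1856]
ee_rot: [3.141, -0.156, -0.321]
force: [-0.7, 0.3, 0.2]
width: 0.0121
7.65 tcp rel ring (x, toolY, z) mm [-53.68   0.45 185.64] [ 3.14107515 -0.15613956 -0.32057192] 0.012118409772984699 [-0.74896556  0.33759601  0.15257547]
```

View pics/w8.png

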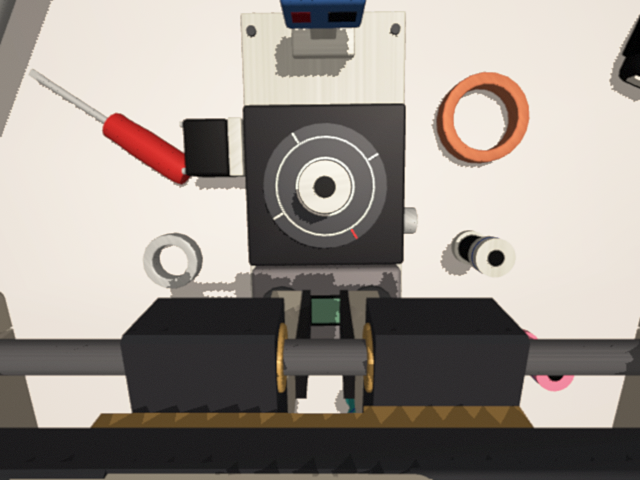

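View pics/s1z.png

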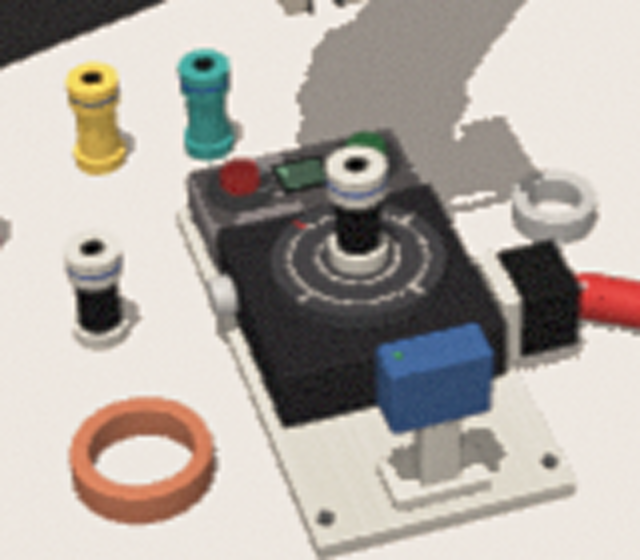

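The shaft now stands concentric with the rings at (325,187) in the wrist view, and in the scene view it is upright in the inner ring. Before pressing, I'll check the heights of the button collar and fingertips.

```bash
python3 - <<'E'
import pickle;from h import *
def cloud(f,M,us,vs):
    z=f["range_z"][vs,us];P=np.c_[(us-f["cx"])/f["fx"]*z,-(vs-f["cy"])/f["fy"]*z,-z,np.ones(len(z))];return (P@M.T)[:,:3][z>0]
c0=np.array([.59255,-.02396]);a=np.radians(-18.5);X=np.array([np.cos(a),np.sin(a)]);Yt=np.array([-np.sin(a),np.cos(a)])
vs,us=np.mgrid[0:480,0:640];vs=vs.ravel();us=us.ravel()
f0=np.load("scene0.npz");P1=cloud(f0,np.linalg.inv(f0["extrinsics"]),us,vs)
f1=np.load("top0.npz");P2=cloud(f1,np.linalg.inv(f1["extrinsics"]),us,vs)
for P in (P1,P2):
  for yy in (36,-36):
    r=np.hypot((P[:,:2]-c0)@X*1e3+98,(P[:,:2]-c0)@Yt*1e3-yy)
    for lo,hi in((0,8),(9,11),(12,15),(15,18),(20,26)):
        m=(r>lo)&(r<hi);print(yy,lo,hi,m.sum(),np.round(np.percentile(P[m,2],[10,50,90])*1e3,1))
print("start world",c0+X*-.098+Yt*.036)
s,f=pickle.load(open("w8.pkl","rb"));M=np.asarray(f["tool_from_camera"])
P=cloud(f,M,us,vs)
for lo,hi in((-5,2),(-12,-5),(-25,-12),(-40,-25),(-60,-40)):
    m=(P[:,2]*1e3>lo)&(P[:,2]*1e3<hi)&(abs(P[:,1])<.05)&(abs(P[:,0])<.03);q=P[m]*1e3
    if len(q): print(lo,hi,len(q),"x",q[:,0].min(),q[:,0].max(),"y<0",q[q[:,1]<0,1].min(initial=0),q[q[:,1]<0,1].max(initial=-99),"y>0",q[q[:,1]>0,1].min(initial=99),q[q[:,1]>0,1].max(initial=0))
E
```

```text
36 0 8 18 [46.9 54.3 57. ]
36 9 11 12 [44.9 47.6 54.2]
36 12 15 25 [38.5 44.8 47. ]
36 15 18 22 [39.  42.6 45.9]
36 20 26 36 [38.7 39.9 43.2]
-36 0 8 29 [49.8 55.5 57.2]
-36 9 11 20 [46.2 53.9 55.9]
-36 12 15 43 [41.7 46.7 55.2]
-36 15 18 40 [38.9 45.2 48.7]
-36 20 26 97 [38.3 40.9 45.2]
36 0 8 27 [53.5 55.5 60.7]
36 9 11 17 [50.2 54.4 58.3]
36 12 15 35 [42.2 46.2 50.6]
36 15 18 37 [40.3 45.5 50. ]
36 20 26 114 [35.1 39.6 44.4]
-36 0 8 26 [51.9 56.9 61.8]
-36 9 11 18 [49.1 54.  56.4]
-36 12 15 33 [41.2 46.6 52.1]
-36 15 18 43 [41.4 46.3 51.8]
-36 20 26 116 [35.7 40.3 45.4]
start world [0.51103725 0.04127551]
-5 2 202 x -9.88945427933348 10.942172036505896 y<0 -21.457465132609002 -6.609646016987345 y>0 5.855947701594476 21.186014364266136
-12 -5 516 x -6.695154258105823 11.69103697779901 y<0 -22.190515034090705 -6.5977592230322015 y>0 5.8768770599557465 21.603314176946228
-25 -12 949 x -4.616257766360931 11.932864125374905 y<0 -16.423405839583374 -6.515407465301974 y>0 5.820901262034589 15.680680550985718
-40 -25 860 x -9.78054552333285 11.736085429187067 y<0 -14.804247354277951 -6.445545671954139 y>0 5.785068584899209 14.131659664684701
-60 -40 939 x -12.14937298892471 11.687277421172523 y<0 -12.47473185582818 -6.4141278670421285 y>0 5.746955099435643 11.751738099653254
```

```bash
python3 -m inch '1 -0.146 -0.121 -0.023 0 -0.15 0;1 -0.146 -0.121 -0.023 0 -0.15 0;1 -0.146 -0.121 -0.023 0 -0.15 0;1 -0.146 -0.121 -0.023 0 -0.15 0;1 -0.146 -0.121 -0.023 0 -0.15 0;1 -0.146 -0.121 -0.023 0 -0.15 0'
python3 look.py w9
```

```text
t: 8.35
eef_pos: [0.5113, 0.0407, 0.1862]
ee_rot: [3.141, -0.001, -0.321]
force: [0.4, -0.4, 0.9]
width: 0.0001
8.35 tcp rel ring (x, toolY, z) mm [-97.6  -35.36 186.25] [ 3.14125996e+00 -5.04535906e-04 -3.20914101e-01] 0.00013580661583973645 [ 0.35687932 -0.41010898  0.92333904]
```

View pics/w9.png

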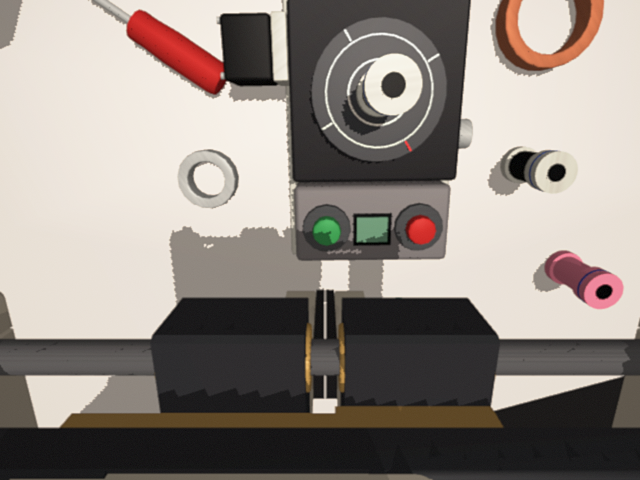

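The green cap is at about (326,230), clear of the fingers, and the shaft top is at (394,85). I'll measure the button and re-check the shaft from this angle.

```bash
python3 - <<'E'
import pickle;from meas import *
s,f=pickle.load(open("w9.pkl","rb"));T=T_tool(s);h=cv2.cvtColor(f["img"],cv2.COLOR_RGB2HSV)
m=cv2.inRange(h,(50,140,60),(80,255,255));m[:195]=0;m[260:]=0;m[:,355:]=0;m[:,:295]=0
n,l,st,ce=cv2.connectedComponentsWithStats(m);k=1+np.argmax(st[1:,4]);print(ce[k],st[k])
p=ray_wrist(f,T,*ce[k],.051);print(p);q=np.linalg.inv(T)@np.r_[p,1];print("button in tool",q*1e3)
p=ray_wrist(f,T,394,85,.122);print(p)
E
python3 m.py w9 394 85
```

```text
[325.97714286 231.5447619 ] [313 217  27  28 525]
[0.509654   0.04057491 0.051     ]
button in tool [-1.56961560e+00  6.00720705e-01  1.35245907e+02  1.00000000e+03]
[ 0.59203451 -0.02381217  0.122     ]
[ 0.59290341 -0.0238726 ] 0.03555948588711941 1802 [393.11709602  84.51522248] [382  73  23  24 427] shaft rel -0.30135581132500316 -0.4489267069654227 tcp rel -97.5893616499543 -35.54536984845697
```

```bash
python3 -m inch '1 -0.003 0 0.14 0 0 0;1 -0.003 0 0.28 0 0 0;1 -0.003 0 0.38 0 0 0;1 -0.003 0 0.42 0 0 0;1 -0.003 0 0.42 0 0 0;1 -0.003 0 0.42 0 0 0'
python3 -m inch '1 0 0 0.01 0 0 0;1 0 0 0.02 0 0 0;1 0 0 0.025 0 0 0;1 0 0 0.028 0 0 0;1 0 0 0.031 0 0 0;1 0 0 0.034 0 0 0;1 0 0 0.034 0 0 0;1 0 0 0.034 0 0 0'
```

```text
t: 9.0
eef_pos: [0.5116, 0.0418, 0.0615]
ee_rot: [-3.141, -0.001, -0.32]
force: [-0.1, 0.3, 0.1]
width: 0.0005
t: 9.8
eef_pos: [0.5112, 0.0418, 0.0504]
ee_rot: [-3.141, -0.001, -0.32]
force: [2.2, 1.0, 3.5]
width: 0.0002
```

```bash
python3 -m inch '1 0 0 0.003 0 0 0;1 0 0 0.006 0 0 0;1 0 0 0.009 0 0 0;1 0 0 0.0115 0 0 0;1 0 0 0.0115 0 0 0;1 0 0 0.0115 0 0 0'; python3 - <<'E'
from station import arm
s=arm.get_state();print(s["force"],s["eef_pos"])
E
```

```text
t: 10.4
eef_pos: [0.5114, 0.0418, 0.0496]
ee_rot: [-3.141, -0.002, -0.319]
force: [-9.0, 1.8, 33.7]
width: 0.0002
[-8.98384039  1.83389248 33.70719985] [0.51140717 0.04184565 0.0496095 ]
```

```bash
python3 -m inch '1 0 0 -0.006 0 0 0;1 0 0 -0.012 0 0 0;1 0 0 -0.012 0 0 0'; python3 - <<'E'
from station import arm
import cv2,pickle
s=arm.get_state();print(s["force"],s["moment"],s["eef_pos"])
f=arm.grab_frame("scene");pickle.dump(f,open("s2.pkl","wb"));b=f["img"][180:320,220:380,::-1];cv2.imwrite("pics/s2z.png",cv2.resize(b,(640,560),interpolation=cv2.INTER_CUBIC))
E
python3 look.py w10
```

```text
t: 10.7
eef_pos: [0.5109, 0.0418, 0.0507]
ee_rot: [-3.141, -0.001, -0.32]
force: [2.7, 1.2, 3.7]
width: 0.0006
[2.7005506  1.22504239 3.73144892] [ 0.36001908 -0.87774663 -0.01547367] [0.51091153 0.04176694 0.05070681]
10.75 tcp rel ring (x, toolY, z) mm [-98.38 -36.18  50.45] [-3.14124762e+00 -3.66887674e-04 -3.20506994e-01] 0.0005313791698551847 [3.4334804  1.3415537  4.20998922]
```

View pics/s2z.png

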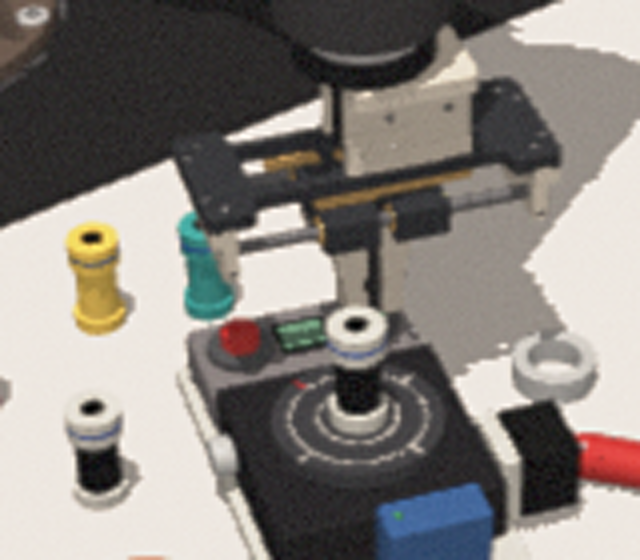

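View pics/w10.png

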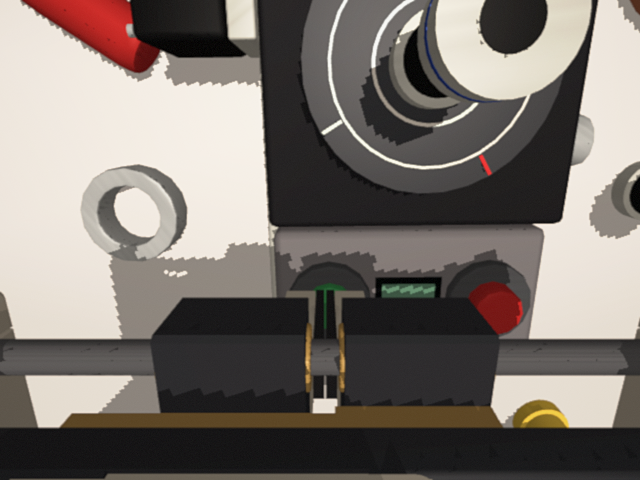

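```bash
for i in 1 2 3 4 5 6; do case $i in *) python3 -m inch '1 0 0 -0.0033 0 0 0;1 0 0 -0.0033 0 0 0' | egrep 'eef_pos|force';; esac; done
```

```text
eef_pos: [0.5105, 0.0416, 0.0512]
force: [2.6, 1.5, 3.2]
eef_pos: [0.5103, 0.0415, 0.0522]
force: [1.3, 1.6, 2.9]
eef_pos: [0.5103, 0.0415, 0.0532]
force: [1.2, 0.6, 3.2]
eef_pos: [0.5102, 0.0415, 0.0542]
force: [1.1, 0.4, 1.3]
eef_pos: [0.5103, 0.0415, 0.0552]
force: [0.0, 0.9, 1.1]
eef_pos: [0.5102, 0.0415, 0.0562]
force: [0.1, -0.0, 0.9]
```

The force ramp runs from about 1 N at 55 mm to about 4 N at 50.4 mm, with a hard stop at 49.6 mm. That is about 6 mm of spring travel, so the button went fully down. I'll retreat and check.

```bash
python3 -m inch '1 0 0 -0.03 0 0 0;1 0 0 -0.15 0 0 0;1 0 0 -0.3 0 0 0;1 0 0 -0.43 0 0 0;1 0 0 -0.43 0 0 0;1 0 0 -0.43 0 0 0;1 0 0 -0.43 0 0 0'; python3 look.py w11; python3 - <<'E'
from station import arm
import cv2,pickle
f=arm.grab_frame("scene");pickle.dump(f,open("s3.pkl","wb"));b=f["img"][220:360,220:380,::-1];cv2.imwrite("pics/s3z.png",cv2.resize(b,(640,560),interpolation=cv2.INTER_CUBIC))
E
```

```text
t: 12.7
eef_pos: [0.5098, 0.0414, 0.1847]
ee_rot: [3.141, 0.001, -0.321]
force: [-1.2, -0.1, -0.4]
width: 0.0
12.7 tcp rel ring (x, toolY, z) mm [-99.25 -35.55 184.68] [ 3.14095020e+00  1.27189801e-03 -3.20767565e-01] 4.896031145980583e-05 [-1.21392569 -0.10012941 -0.38727949]
```

View pics/w11.png

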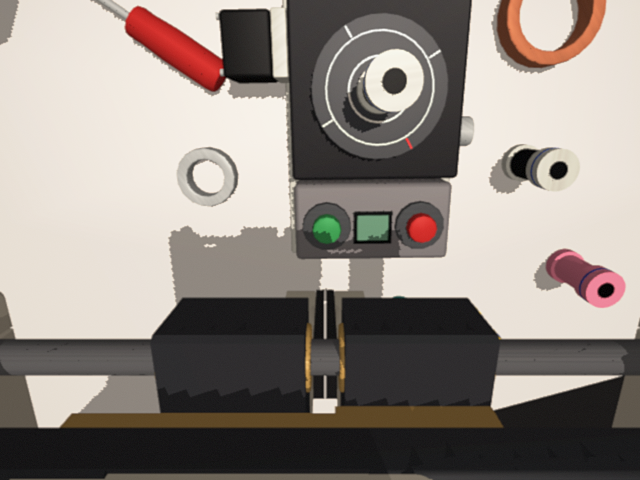

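View pics/s3z.png

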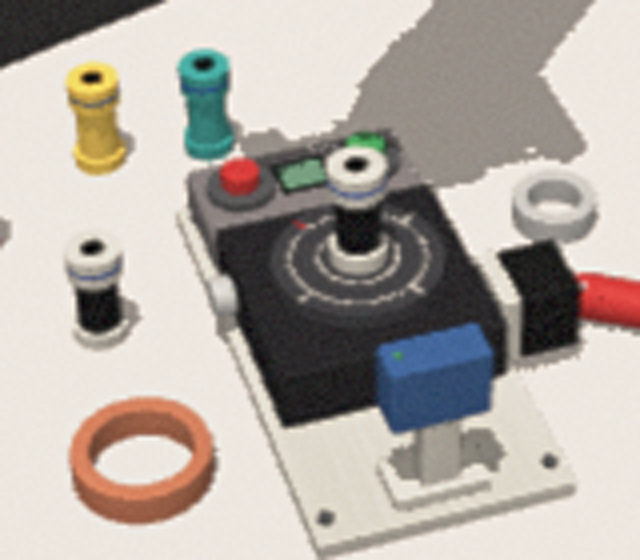

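```bash
python3 m.py w11 394 80; python3 - <<'E'
import pickle;from h import *
c0=np.array([.59255,-.02396]);a=np.radians(-18.5);X=np.array([np.cos(a),np.sin(a)]);Yt=np.array([-np.sin(a),np.cos(a)])
for n in("w9","w11"):
    s,f=pickle.load(open(n+".pkl","rb"));M=T_tool(s)@np.asarray(f["tool_from_camera"])
    def at(u,v,r=3):
        vs,us=np.mgrid[v-r:v+r+1,u-r:u+r+1];z=f["range_z"][vs,us].ravel();us=us.ravel();vs=vs.ravel()
        P=np.c_[(us-f["cx"])/f["fx"]*z,-(vs-f["cy"])/f["fy"]*z,-z,np.ones(len(z))]@M.T;return round(np.median(P[z>0,2])*1e3,1)
    print(n,"green",at(327,230),"red",at(422,229),"collarR",at(402,222,1),at(420,208,1),"panel",at(372,192,1),at(370,252,1),"lcd",at(372,228),"platter",at(325,60),"housing",at(310,160),"bench",at(240,150))
E
```

```text
[ 0.59293198 -0.02389987] 0.03556152655318956 1828 [394.16359447  80.55990783] [383  69  23  24 434] shaft rel -0.29587188533390923 -0.469565308177389 tcp rel -99.2332197604076 -35.73389499202468
w9 green 55.5 red 55.3 collarR 45.2 45.6 panel 39.2 39.3 lcd 40.9 platter 61.2 housing 49.6 bench 0.4
w11 green 55.6 red 55.8 collarR 45.5 45.7 panel 39.2 39.2 lcd 40.7 platter 61.2 housing 49.5 bench 0.8
```

The depth reading puts the green cap at 55.5 mm before the press and 55.6 mm after, so it is up again. Fully down would be about 49.6 mm, which is exactly where the hard stop was felt. The shaft is still within 0.6 mm of the centre, so I'm handing in.

```bash
python3 - <<'E'
from station import arm
s=arm.get_state();print(s["t"],s["force"],s["qd"].round(3));print(arm.job_done())
E
```

```text
12.8 [-0.25162734  0.07057097 -0.38485594] [0.001 0.005 0.003 0.002 0.001 0.001]
the job is handed in; nothing more can be done
None
```

The shaft stands in the inner ring and the green button was pressed and released. The job was handed in at t = 12.8 s and no verdict was reported.

**Shaft:** I pushed it about 19 mm across the platter with slow, low pushes at its foot, using two nearly closed fingertips on the control-panel side. Then I backed off. The last wrist picture put it about 0.6 mm from the ring's centre, and the scene picture showed it upright. It stood there untouched for over a second before the press.

**Button:** I pressed the green button with the closed fingertips until it hit its end stop, then lifted clear. The last depth reading showed both caps at the same height, so green is up again. Red was never approached, and the things in the last views looked undisturbed.

**Checks that disagreed:**
- **Cap height:** by depth and touch, the cap tops are about 55.6 mm high, not 52 mm. The end stop at 49.6 mm is therefore about 6 mm of travel. I judged the press from that and from the force rising from about 1 N to about 4 N, because the button's travel can't be read directly.
- **Press force:** it peaked at about 34 N for a moment at the end stop. That is higher than I intended, but under the 40 N limit.

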